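# Set the marking jig's stop and mark the sleeve

## Robot

A 7-joint arm with a two-finger parallel gripper is mounted at the origin on a cart in front of the work surface, level with it; the furniture and walls round the work are solid. World frame = base frame: x ahead of the robot, y to its left, z up, the work surface at z = 0. Lengths are in m, angles in rad, forces in N, time in s.
With the tool pointing down it reaches from about 0.4 to 0.9 m from the base axis. Payload 5.5 kg.
Tool frame: the origin (TCP) lies at the very end of the fingers, on their centre line; the grasp point (between the pads) lies 19 mm behind it; z points along the fingers, y is the direction in which the jaws open and shut (so a half turn about z gives the same grasp; the last joint's range is limited). The gripper opens to 85 mm and grips with 20 to 120 N. Pads are 22 mm wide; open, the fingers measure 114 mm over their backs; the gripper's body (76 mm by 85 mm) begins 54 mm behind the grasp point. The pads swing forward as they close: fully open they stand 13 mm farther back than shut.
Start: joints at [-0.855, 0.501, -0.427, 1.55, 0.221, 1.138, -0.21], TCP at [0.284, 0.585, 0.231] pointing down, gripper open.
Joint ranges: [-2.88, 2.88], [-0.31, 2.03], [-1.54, 1.56], [0.2, 2.42], [-1.41, 4.55], [0.19, 2.02], [-2.57, 2.57]. Speed limits (rad/s): [2.57, 2.57, 3.14, 3.14, 3.14, 3.14, 3.14].

## Interface

Orientations are given as a rotation vector (axis times angle).
In Python, from rig import r gives the robot as it stands. The module is installed in compiled form; this text tells all that it offers.
- The arm moves only by the tool drive_tool, never from a script. Its argument "moves" is a list of rows, each an object of numbers: "tx", "ty", "tz": the shift along the tool's x, y, z in m; "wx", "wy", "wz": the turn, a rotation vector about the tool's x, y, z in degrees; "grip": the closure, from 0 (fully open) to 1 (shut). In form: [{"tx": .., "ty": .., "tz": .., "wx": .., "wy": .., "wz": .., "grip": ..}, ...]. A call has 1 to 12 rows; each row shifts and turns the commanded pose from where the row before left it, along the tool's axes as they then stand; what a row does not reach is not made up. A row lasts 1/12 s, in which the tool goes at most 41.7 mm and 7.16 degrees, less where a joint would pass 70% of its speed; a pose out of reach is approached as far as the arm can. A call is refused whole if a number of a shift passes 0.0417 or a number of a turn 7.16, either way. A call with a gripper value outside its range is refused whole. The fingers move at their own pace and stop on an object; "grip_force" is the grip in N (left out, the last holds). Time passes only in rows, so rows that do not move let the fingers close. It gives the time, the measured TCP pose, the force and the opening at its end, in the units of the state.
- r.state(): the state, without advancing time (a new reading comes with each control period).
- r.grab_frame(name): name is "side" or "top"; returns (picture, depth): 480x640x3 uint8, red, green, blue; 480x640 float32, m along the optical axis (not along the pixel's ray), 0 where there is no reading.
- r.camera_params(name): a dict with "fx", "fy", "cx", "cy" (pixels), "rvec" (rotation vector, rad) and "tvec" (3), from world to camera coordinates, as OpenCV has them. Camera axes: x right, y down, z forward; pixel columns grow to the right and rows downward; lengths in m; the calibration is good to about 2 mm. A picture is of the moment at which its call begins. camera_params takes no time and is no camera call.
- r.finish_job(): hands the job in, once; it reports no verdict.
Trained networks look in the newest picture that a camera, given by its name, has taken for a name from the list of things; names that differ only in an ending like _2 or _b are one class to them, and where a whole thing is asked for, a point or a joint stands for the part that bears it (a point fixed in the world has none). Each returns a list of dicts, best first, with "score" (0 to 1); they miss things now and then, are a little off and sometimes report something else, mostly with a low value. They report only what shows in the picture. A call takes as long as a camera call. They do not tell look-alikes from the thing itself.
- r.find_in(thing, camera): "bbox" ([left, top, right, bottom] in pixels, round what is visible of it).
- r.mark_of(thing, camera): "at" ([column, row] in pixels: a listed point, or the origin of a listed thing).
The state is a dict: "time": time; "joints": joint angles; "qd": joint speeds; "tau": joint torques, N m; "position": TCP position; "orientation": TCP orientation; "wrist_force": force on the tool from outside, world axes, zero at the start; "wrist_torque": the same for the moment, N m; "opening": finger opening in m.
Only numpy, scipy, OpenCV 4.12 (cv2) and the standard library are available. Lean on these libraries where they do the work, as an engineer would, in place of code of your own. Each camera call takes 0.05 s, during which the arm holds its last target.

## Task

Nudge the stiff blue stop of the marking jig along its rails until its brass stop face lines up with the red mark on the scale, in small taps so that it is never driven past the mark. Then slide the dark sleeve along the channel until its end rests against the stop, without pushing the stop off the mark, and press the yellow sprung plunger down until its pin bears on the sleeve, then let it spring back. Leave everything set like that, and leave the chrome mount, the vacuum tube and the jar beside the jig as they stand.

Things in the scene. Friction and masses are not known exactly. Their poses are not given: they have to be found in the camera images.
- jig: Grey jig fixed to the bench, bed 110 (x) x 380 (y) mm, its top 12 mm above the bench. Origin: centre of the underside; z up. A 27 mm wide channel runs along y at x = 0 between two steel rails (6 mm wide, tops at 18 mm). At y = 0 an aluminium bridge (72 mm in x, 20 mm in y, 45 to 57 mm above the bench) spans the channel and carries the plunger. A white scale lies at x = -34 to -52 mm.
- stop (a joint): Position of the blue stop carriage along the rails, m, 0 to 0.135, growing toward the jig's +y. The stop face lies at jig y = -0.15 + this value. It starts 43 to 116 mm on the -y side of the mark, so it is pushed toward +y. It takes about 9 N to push, stays where it is left and does not coast.
- stop_face (a point): Centre of the brass stop face on the +y side of the blue stop carriage, 30 mm above the bench; axes as the jig's. The carriage is 50 mm wide (x), reaches 33 mm behind this face (toward -y) and stands 19 to 53 mm above the bench. A thin black pointer, its +y edge in the plane of the face, reaches over the scale.
- tap_pad (a point): Centre of the black rubber pad (30 mm wide, 24 mm high, 26 to 50 mm above the bench) on the -y end of the stop carriage; push here toward the jig's +y. 33 mm behind the stop face.
- mark_line (a point): Middle of the red mark, a 3 mm wide red line across the scale (at jig x = -47 mm, 14.5 mm above the bench), fixed; axes as the jig's. The stop is set when the stop face and this line have the same jig y.
- dark_sleeve: Dark grey microphone sleeve, loose, 115 mm long (along its y), 23 mm thick, about 80 g, lying in the channel (underside 12 mm, top 35 mm above the bench), on the +y side of the plunger at the start. Origin: centre of its underside. It slides with under 1 N; push its +y end toward -y, above the rails. Against the stop its origin is 57.5 mm from the stop face and it lies under the plunger.
- plunger (a joint): Travel of the sprung plunger, m; 0 up, grows as it is pressed down, 0.012 at most. Its pin meets the top of the sleeve at about 0.008. The spring gives 0.7 N at the start and 3.5 N there; it springs back when let go.
- plunger_top (a point): Centre of the top of the plunger's yellow round knob (28 mm across), on the jig's axis at x = 0, y = 0, 81 mm above the bench when up.
- chrome_mount: Chrome stepped ring mount, loose, 32 mm across, 28 mm high, standing on the robot's side of the jig; origin centre of its underside. Leave alone.
- valve: Small glass and grey vacuum tube, loose, 18 mm across, 49 mm high, standing beyond the jig; origin centre of its underside. Leave alone.
- solvent_jar: Cream jar with a light cap, loose, 40 mm across, 75 mm high, standing beyond the jig; origin centre of its underside. Leave alone.
Mind the look-alikes: they are no part of the job. What is shaped like the dark_sleeve but orange is not meant.

How it is judged:
On the way, in this order (a step that is already met when the one before it is completed fails the run):
1. the stop is set at the mark (within 3 mm) and let go (y of stop_face in the frame of mark_line between -0.003 and 0.003 m and contact force between each of the arm, the fingers and stop below 0.2 N), for 0.3 s.
2. the sleeve lies in the channel with its end against the stop (gap under 3 mm), the stop still at the mark (y of stop_face in the frame of mark_line between -0.003 and 0.003 m and y of dark_sleeve in the frame of stop_face between 0.054 and 0.0605 m and x of dark_sleeve in the frame of jig between -0.005 and 0.005 m and z of dark_sleeve in the frame of jig between 0.009 and 0.016 m), for 0.2 s.
3. the plunger is pressed down so that its pin bears on the sleeve with over 1.5 N, stop and sleeve in place (all of step 2 and value of joint plunger above 0.006 m and contact force between plunger and dark_sleeve above 1.5 N), for 0.1 s.
At the end, for the whole second after the job is handed in: The stop face is within 3 mm of the red mark, the sleeve lies at rest in the channel with its end within 3 mm of the stop face, and the plunger has been pressed onto it and is up again (travel under 2 mm) (all of step 2 and value of joint plunger below 0.002 m and linear speed of dark_sleeve below 0.01 m/s); the robot touches nothing.
It fails at once if the stop is driven more than 3 mm past the mark (toward the jig's +y) (y of stop_face in the frame of mark_line above 0.003 m).
It fails at once if a bystander (chrome_mount) is moved more than 15 mm or tipped (distance of chrome_mount from where it was at the start of the episode above 0.015 m or angle between chrome_mount's own z axis and vertical above 0.35 rad).
It fails at once if a bystander (valve) is moved more than 15 mm or tipped (distance of valve from where it was at the start of the episode above 0.015 m or angle between valve's own z axis and vertical above 0.35 rad).
It fails at once if a bystander (solvent_jar) is moved more than 15 mm or tipped (distance of solvent_jar from where it was at the start of the episode above 0.015 m or angle between solvent_jar's own z axis and vertical above 0.35 rad).
It also fails if it takes over 72 s, if anything falls off the work surface, if the arm or the gripper's body presses on something with over 40 N, if the wrist force passes 120 N, or if a joint passes its speed limit or range.

## Working session

There is one attempt and no reset: what is moved stays moved. The work goes in short steps, Python scripts to look and compute and a tool call to move; the robot and the scene stay as the last step left them, time stands still between calls to the robot, and variables do not carry over. Pictures are saved under pics/ and viewed, and the job is handed in when it is done.

Besides the shell and the picture viewer there is one more tool, called after ">>>" as name([rows], argument=value, ...), one row to a line, values as JSON. drive_tool: Moves the arm, as the interface text tells. Its arguments: {"type":"object","properties":{"moves":{"type":"array"},"grip_force":{"type":"number"}},"required":["moves"]}

```bash
mkdir -p pics
cat > h.py <<'E'
from rig import r
import numpy as np, cv2
def cam(n):
    p=r.camera_params(n); K=np.array([[p['fx'],0,p['cx']],[0,p['fy'],p['cy']],[0,0,1]]);R=cv2.Rodrigues(np.array(p['rvec'],float))[0];return K,R,np.array(p['tvec'],float)
def ray(n,px):
    K,R,t=cam(n); d=R.T@np.linalg.inv(K)@np.array([px[0],px[1],1.]); return -R.T@t,d
def atz(n,px,z):
    o,d=ray(n,px); return o+d*(z-o[2])/d[2]
def dep(n,px,D):
    o,d=ray(n,px); return o+d*D[int(round(px[1])),int(round(px[0]))]
def proj(n,P):
    K,R,t=cam(n); c=K@(R@np.array(P,float)+t); return c[:2]/c[2]
def tri(a,pa,b,pb):
    oa,da=ray(a,pa);ob,db=ray(b,pb);A=np.stack([da,-db],1);s=np.linalg.lstsq(A,ob-oa,rcond=None)[0];x,y=oa+s[0]*da,ob+s[1]*db
    return (x+y)/2,np.linalg.norm(x-y)
def save(n,f):
    p,d=r.grab_frame(n); cv2.imwrite('pics/'+f,p[:,:,::-1]); np.save('pics/'+f[:-4]+'.npy',d); np.save('pics/'+f[:-4]+'_rgb.npy',p);return p,d
E
python3 - <<'E'
from h import *
np.set_printoptions(precision=4,suppress=True)
for n in('top','side'):
    save(n,n+'0.png'); K,R,t=cam(n); print(n,-R.T@t,R[2],K[0,0])
res={}
for th in ['jig','stop_face','tap_pad','mark_line','dark_sleeve','plunger_top','chrome_mount','valve','solvent_jar']:
    for n in('top','side'):
        m=r.mark_of(th,n); print(th,n,[(np.round(q['at'],1),round(q['score'],2)) for q in m[:3]])
        if m: res[th,n]=m[0]['at']
    if (th,'top') in res and (th,'side') in res: print('   ',*tri('top',res[th,'top'],'side',res[th,'side']))
s=r.state();print(s['time'],s['position'],s['orientation'],s['wrist_force'],s['opening'])
E
```

```text
top [ 0.4778 -0.1331  0.9189] [ 0.1096  0.0024 -0.994 ] 452.15292626119117
side [0.5295 0.8262 0.4746] [ 0.0449 -0.9303 -0.3641] 559.2828327000724
jig top [(array([264.4, 276.7]), 0.71), (array([258.1, 274.1]), 0.44)]
jig side [(array([349.6, 318.1]), 0.7)]
    [ 0.4987 -0.0259 -0.0055] 0.006619816490801726
stop_face top [(array([333.2, 281.7]), 0.89)]
stop_face side [(array([357.2, 268.3]), 0.67)]
    [ 0.4863 -0.1648  0.0263] 0.0038640571237110724
tap_pad top [(array([352.7, 278.9]), 0.72)]
tap_pad side [(array([357.3, 257.5]), 0.62)]
    [ 0.4887 -0.2023  0.0331] 0.011588661787596804
mark_line top [(array([277.8, 297. ]), 0.43)]
mark_line side [(array([378.5, 303.3]), 0.44), (array([299.4, 286.9]), 0.32)]
    [ 0.453  -0.0554  0.0083] 0.00478025638160683
dark_sleeve top [(array([223. , 269.4]), 0.97), (array([409.6, 223.2]), 0.94)]
dark_sleeve side [(array([347.8, 338.3]), 0.78), (array([293.9, 252.9]), 0.7)]
    [0.5074 0.0571 0.005 ] 0.0008457796592917438
plunger_top top [(array([259.7, 271.5]), 0.69)]
plunger_top side [(array([353.6, 274. ]), 0.59), (array([380.4, 301.2]), 0.39)]
    [ 0.4998 -0.0263  0.0785] 0.006722500983591473
chrome_mount top [(array([255.1, 327.4]), 0.57)]
chrome_mount side [(array([417.9, 321.1]), 0.8)]
    [ 0.3905 -0.0109 -0.0015] 0.006494784811381157
valve top [(array([320.6, 233. ]), 0.41)]
valve side [(array([298.7, 285.8]), 0.71)]
    [ 0.5919 -0.1381  0.0002] 0.009690786287313029
solvent_jar top [(array([228., 194.]), 0.61)]
solvent_jar side [(array([255.7, 339.7]), 0.6), (array([351.9, 274.8]), 0.29)]
    [ 0.6588  0.0547 -0.0002] 0.009439746238579088
1.0 [0.2844 0.5845 0.2313] [-0.7052 -3.0614 -0.0001] [ 0.048  -0.0192  0.8761] 0.08554377697882355
```

View pics/top0.png

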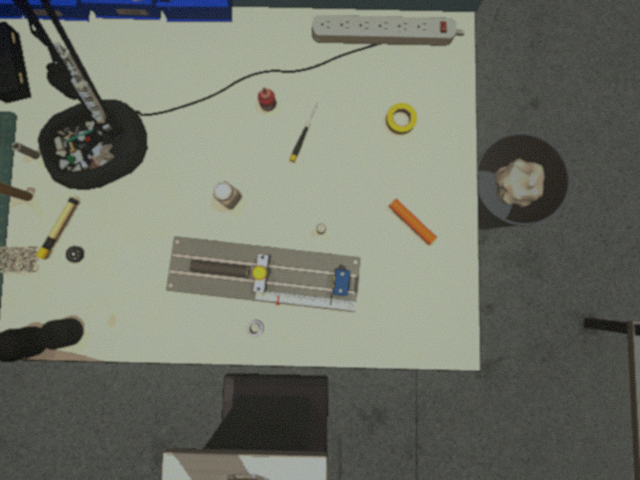

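View pics/side0.png

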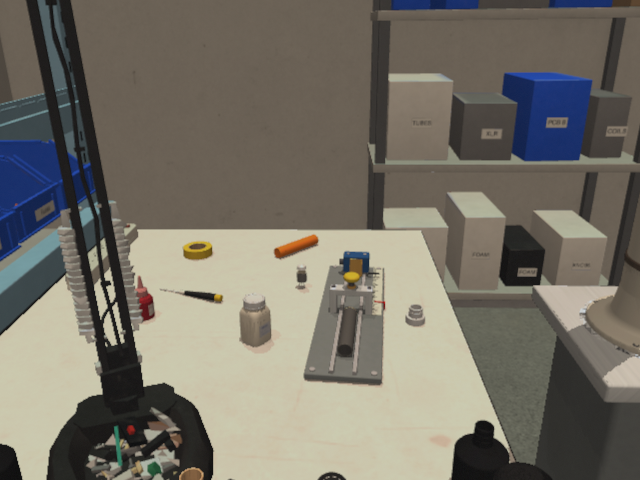

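Top view: jig bed spans about (167–360, 237–312), with the blue stop at (342,282), red mark at (278,300), plunger (260,272), dark sleeve (190–250,269), orange look-alike (412,222). Side view agrees. I'll zoom in for precise axes.

Run:
```python
from h import *
p=np.load('pics/top0_rgb.npy')[:,:,::-1]
c=p[230:320,160:365]; 
cv2.imwrite('pics/t0c.png',cv2.resize(c,None,fx=3.9,fy=3.9,interpolation=cv2.INTER_CUBIC))
c=p[255:315,250:365]; cv2.imwrite('pics/t0d.png',cv2.resize(c,None,fx=6.9,fy=6.9,interpolation=cv2.INTER_CUBIC))
p=np.load('pics/side0_rgb.npy')[:,:,::-1]
c=p[240:340,300:430]; cv2.imwrite('pics/s0c.png',cv2.resize(c,None,fx=6,fy=6,interpolation=cv2.INTER_CUBIC))
```

```text
(no output)
```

View pics/t0c.png

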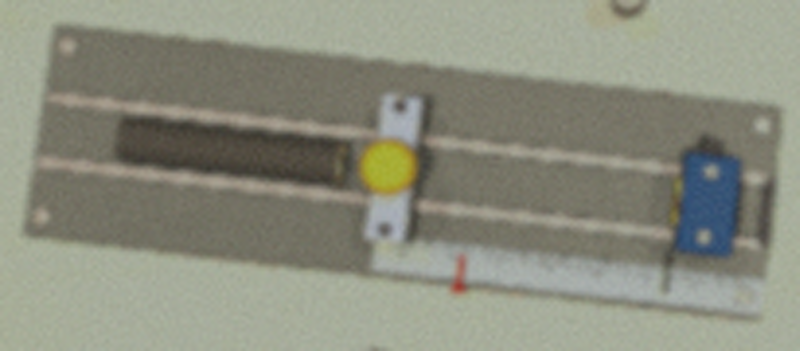

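View pics/t0d.png

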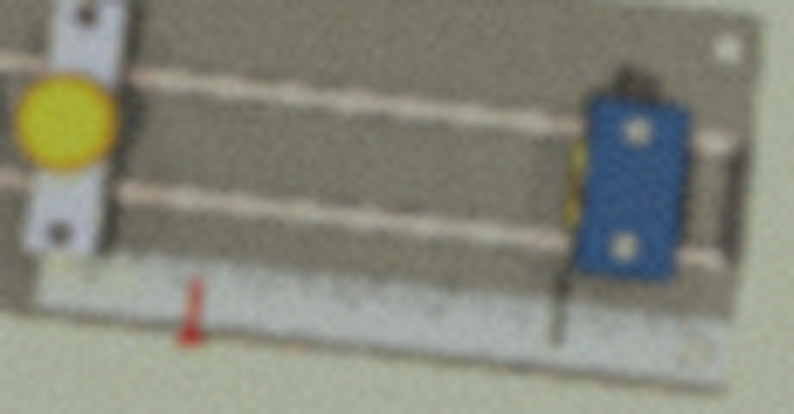

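View pics/s0c.png

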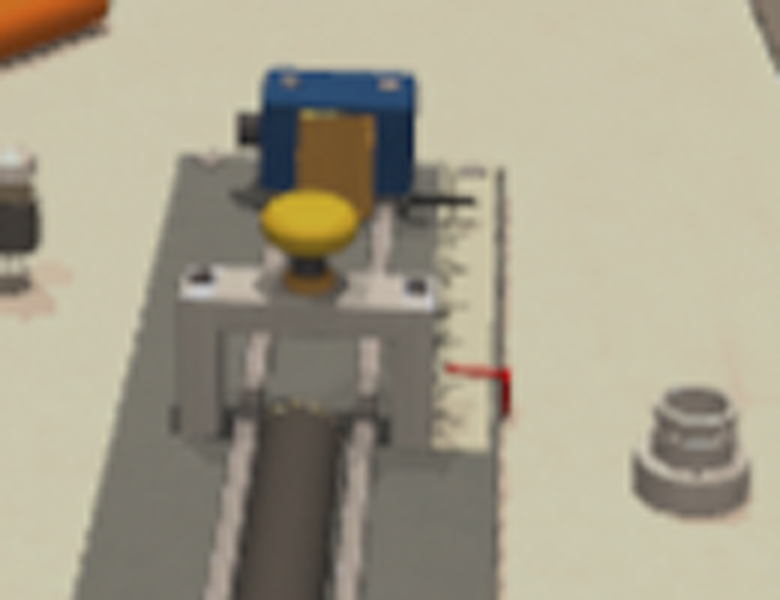

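Run:
```python
from h import *
from scipy.optimize import least_squares
np.set_printoptions(precision=4,suppress=True)
f=lambda X,Y,s,a,b:np.array([(X+.5)/s-.5+a,(Y+.5)/s-.5+b])
C=[atz('top',f(X,Y,3.9,160,230),.012)[:2] for X,Y in[(54,26),(25,236),(780,106),(755,318)]]
J=np.array([[.055,.19],[-.055,.19],[.055,-.19],[-.055,-.19]])
def T(v): 
    c,s=np.cos(v[2]),np.sin(v[2]); return np.array([[c,-s],[s,c]])
v=least_squares(lambda v:((J@T(v).T+v[:2])-C).ravel(),[.5,-.03,-.1]); print(v.x,v.fun.reshape(4,2)*1000)
v=v.x
R=T(v); loc=lambda P:R.T@(P[:2]-v[:2])
print('mark top',loc(atz('top',f(193,300,6.9,250,255),.0145)))
print('pointer tip L edge top',loc(atz('top',f(553,320,6.9,250,255),.0145)),loc(atz('top',f(553,320,6.9,250,255),.0185)))
print('knob',loc(atz('top',f(66,122,6.9,250,255),.078)))
print('stop top edges +y,-y',loc(atz('top',f(583,188,6.9,250,255),.053)),loc(atz('top',f(683,192,6.9,250,255),.053)))
print('side: mark',loc(atz('side',f(478,371,6,300,240),.0145)),'ptr',loc(atz('side',f(440,202,6,300,240),.018)))
print('side knob',loc(atz('side',f(310,213,6,300,240),.081)))
print('sleeve far end top',loc(atz('top',f(118,138,3.9,160,230),.0235)),loc(atz('top',f(350,164,3.9,160,230),.0235)))
print('sleeve side')
D=np.load('pics/top0.npy')
P=[dep('top',(u,w),D) for u,w in[(342,282),(260,272),(220,268),(300,265),(200,285),(300,330)]]
print(np.array(P))
```

```text
[ 0.5015 -0.0245 -0.087 ] [[ 0.9542  1.3956]
 [-0.4885  2.4552]
 [ 0.4816 -1.0722]
 [-0.9473 -2.7786]]
mark top [-0.0452 -0.0352]
pointer tip L edge top [-0.0394 -0.1386] [-0.0393 -0.1385]
knob [ 0.0003 -0.0009]
stop top edges +y,-y [-0.0015 -0.1418] [ 0.0004 -0.1693]
side: mark [-0.0492 -0.0306] ptr [-0.0355 -0.1393]
side knob [-0.0016  0.0081]
sleeve far end top [0.0003 0.1442] [0.0002 0.0255]
sleeve side
[[ 0.4877 -0.1808  0.0516]
 [ 0.5022 -0.0273  0.0803]
 [ 0.5095  0.0568  0.035 ]
 [ 0.52   -0.0983  0.0129]
 [ 0.4755  0.1     0.012 ]
 [ 0.3909 -0.1014  0.0004]]
```

Run:
```python
from h import *
np.set_printoptions(precision=3,suppress=True)
D=np.load('pics/top0.npy')
for px in[(20,345),(65,332),(10,320),(90,100),(60,80),(226,194),(75,253)]: print(px,dep('top',px,D))
```

```text
(20, 345) [0.36  0.404 0.08 ]
(65, 332) [0.382 0.336 0.059]
(10, 320) [ 0.397  0.481 -0.001]
(90, 100) [0.769 0.24  0.217]
(60, 80) [0.871 0.383 0.066]
(226, 194) [0.648 0.043 0.075]
(75, 253) [0.534 0.356 0.009]
```

>>> drive_tool([
  {"wz":6.9,"grip":1},
  {"wz":6.9,"grip":1},
  {"wz":6.9,"grip":1},
  {"wz":6.9,"grip":1},
  {"wz":6.9,"grip":1},
  {"wz":6.9,"grip":1},
  {"wz":6.9,"grip":1},
  {"wz":6.9,"grip":1},
  {"wz":6.9,"grip":1},
  {"wz":6.9,"grip":1},
], grip_force=60)

```text
invalid input at $.moves[0]: expected keys tx, ty, tz, wx, wy, wz, grip
```

>>> drive_tool([
  {"tx":0,"ty":0,"tz":0,"wx":0,"wy":0,"wz":6.9,"grip":1},
  {"tx":0,"ty":0,"tz":0,"wx":0,"wy":0,"wz":6.9,"grip":1},
  {"tx":0,"ty":0,"tz":0,"wx":0,"wy":0,"wz":6.9,"grip":1},
  {"tx":0,"ty":0,"tz":0,"wx":0,"wy":0,"wz":6.9,"grip":1},
  {"tx":0,"ty":0,"tz":0,"wx":0,"wy":0,"wz":6.9,"grip":1},
  {"tx":0,"ty":0,"tz":0,"wx":0,"wy":0,"wz":6.9,"grip":1},
  {"tx":0,"ty":0,"tz":0,"wx":0,"wy":0,"wz":6.9,"grip":1},
  {"tx":0,"ty":0,"tz":0,"wx":0,"wy":0,"wz":6.9,"grip":1},
  {"tx":0,"ty":0,"tz":0,"wx":0,"wy":0,"wz":6.9,"grip":1},
  {"tx":0,"ty":0,"tz":0,"wx":0,"wy":0,"wz":6.9,"grip":1},
], grip_force=60)

```text
time: 1.83
position: [0.2842, 0.5846, 0.2313]
orientation: [-2.321, -2.117, -0.0]
wrist_force: [-0.9, -0.9, 0.0]
opening: -0.0
```

```bash
cat >> h.py <<'E'
from scipy.spatial.transform import Rotation as Ro
JO=np.array([.5015,-.0255]);JY=-0.087
JR=np.array([[np.cos(JY),-np.sin(JY)],[np.sin(JY),np.cos(JY)]])
def st():
    s=r.state(); P=np.array(s['position']);M=Ro.from_rotvec(s['orientation']).as_matrix()
    print('t',round(s['time'],2),'tcp',np.round(P,4),'jig',np.round(JR.T@(P[:2]-JO),4),'z',round(P[2],4),'F',np.round(s['wrist_force'],2),'open',round(s['opening'],4))
    print('toolx',np.round(M[:,0],3),'tooly',np.round(M[:,1],3),'toolz',np.round(M[:,2],3));return s,P,M
def go(jx,jy,z):
    s,P,M=st(); W=np.r_[JO+JR@[jx,jy],z]; print('tool shift',np.round(M.T@(W-P),4))
E
python3 -c "
from h import *
go(0,-.21,.231)"
```

```text
t 1.83 tcp [0.2842 0.5846 0.2313] jig [-0.2695  0.5889] z 0.2313 F [-0.85 -0.87  0.04] open -0.0
toolx [0.092 0.996 0.   ] tooly [ 0.996 -0.092 -0.   ] toolz [-0.  0. -1.]
tool shift [-7.975e-01  2.735e-01  2.000e-04]
```

>>> drive_tool([
  {"tx":-0.0332,"ty":0.0114,"tz":0,"wx":0,"wy":0,"wz":0,"grip":1},
  {"tx":-0.0332,"ty":0.0114,"tz":0,"wx":0,"wy":0,"wz":0,"grip":1},
  {"tx":-0.0332,"ty":0.0114,"tz":0,"wx":0,"wy":0,"wz":0,"grip":1},
  {"tx":-0.0332,"ty":0.0114,"tz":0,"wx":0,"wy":0,"wz":0,"grip":1},
  {"tx":-0.0332,"ty":0.0114,"tz":0,"wx":0,"wy":0,"wz":0,"grip":1},
  {"tx":-0.0332,"ty":0.0114,"tz":0,"wx":0,"wy":0,"wz":0,"grip":1},
  {"tx":-0.0332,"ty":0.0114,"tz":0,"wx":0,"wy":0,"wz":0,"grip":1},
  {"tx":-0.0332,"ty":0.0114,"tz":0,"wx":0,"wy":0,"wz":0,"grip":1},
  {"tx":-0.0332,"ty":0.0114,"tz":0,"wx":0,"wy":0,"wz":0,"grip":1},
  {"tx":-0.0332,"ty":0.0114,"tz":0,"wx":0,"wy":0,"wz":0,"grip":1},
  {"tx":-0.0332,"ty":0.0114,"tz":0,"wx":0,"wy":0,"wz":0,"grip":1},
  {"tx":-0.0332,"ty":0.0114,"tz":0,"wx":0,"wy":0,"wz":0,"grip":1},
])

```text
time: 2.83
position: [0.3865, 0.1743, 0.2317]
orientation: [2.315, 2.124, 0.002]
wrist_force: [1.9, -0.1, 0.6]
opening: -0.0001
```

>>> drive_tool([
  {"tx":-0.0332,"ty":0.0114,"tz":0,"wx":0,"wy":0,"wz":0,"grip":1},
  {"tx":-0.0332,"ty":0.0114,"tz":0,"wx":0,"wy":0,"wz":0,"grip":1},
  {"tx":-0.0332,"ty":0.0114,"tz":0,"wx":0,"wy":0,"wz":0,"grip":1},
  {"tx":-0.0332,"ty":0.0114,"tz":0,"wx":0,"wy":0,"wz":0,"grip":1},
  {"tx":-0.0332,"ty":0.0114,"tz":0,"wx":0,"wy":0,"wz":0,"grip":1},
  {"tx":-0.0332,"ty":0.0114,"tz":0,"wx":0,"wy":0,"wz":0,"grip":1},
  {"tx":-0.0332,"ty":0.0114,"tz":0,"wx":0,"wy":0,"wz":0,"grip":1},
  {"tx":-0.0332,"ty":0.0114,"tz":0,"wx":0,"wy":0,"wz":0,"grip":1},
  {"tx":-0.0332,"ty":0.0114,"tz":0,"wx":0,"wy":0,"wz":0,"grip":1},
  {"tx":-0.0332,"ty":0.0114,"tz":0,"wx":0,"wy":0,"wz":0,"grip":1},
  {"tx":-0.0332,"ty":0.0114,"tz":0,"wx":0,"wy":0,"wz":0,"grip":1},
  {"tx":-0.0332,"ty":0.0114,"tz":0,"wx":0,"wy":0,"wz":0,"grip":1},
])

```text
time: 3.83
position: [0.4886, -0.2345, 0.2315]
orientation: [2.314, 2.124, 0.001]
wrist_force: [0.8, 0.4, -0.2]
opening: 0.0001
```

```bash
python3 -c "
from h import *
go(0,-.215,.03)"
```

```text
t 3.83 tcp [ 0.4886 -0.2345  0.2315] jig [ 0.0053 -0.2093] z 0.2315 F [ 0.78  0.44 -0.18] open 0.0001
toolx [0.086 0.996 0.   ] tooly [ 0.996 -0.086  0.001] toolz [ 0.001 -0.    -1.   ]
tool shift [-0.0057 -0.0055  0.2015]
```

>>> drive_tool([
  {"tx":-0.006,"ty":-0.0055,"tz":0.03,"wx":0,"wy":0,"wz":0,"grip":1},
  {"tx":0,"ty":0,"tz":0.035,"wx":0,"wy":0,"wz":0,"grip":1},
  {"tx":0,"ty":0,"tz":0.035,"wx":0,"wy":0,"wz":0,"grip":1},
  {"tx":0,"ty":0,"tz":0.035,"wx":0,"wy":0,"wz":0,"grip":1},
  {"tx":0,"ty":0,"tz":0.03,"wx":0,"wy":0,"wz":0,"grip":1},
  {"tx":0,"ty":0,"tz":0.02,"wx":0,"wy":0,"wz":0,"grip":1},
  {"tx":0,"ty":0,"tz":0.0165,"wx":0,"wy":0,"wz":0,"grip":1},
  {"tx":0,"ty":0,"tz":0,"wx":0,"wy":0,"wz":0,"grip":1},
])

```text
time: 4.5
position: [0.4799, -0.237, 0.0265]
orientation: [-2.311, -2.12, 0.004]
wrist_force: [-0.4, -0.7, 0.1]
opening: -0.0003
```

Run:
```python
from h import *
st()
p,d=save('top','top1.png');q,e=save('side','side1.png')
a=cv2.resize(p[250:330,240:390,::-1],None,fx=5.3,fy=5.3,interpolation=cv2.INTER_CUBIC);cv2.imwrite('pics/t1c.png',a)
```

```text
t 4.5 tcp [ 0.4799 -0.237   0.0265] jig [-0.0032 -0.2126] z 0.0265 F [-0.38 -0.7   0.1 ] open -0.0003
toolx [0.086 0.996 0.002] tooly [ 0.996 -0.086 -0.006] toolz [-0.006  0.002 -1.   ]
```

View pics/t1c.png

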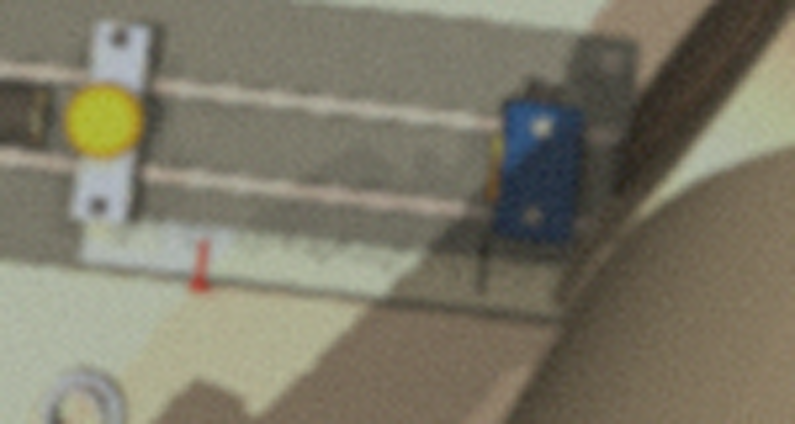

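View pics/side1.png

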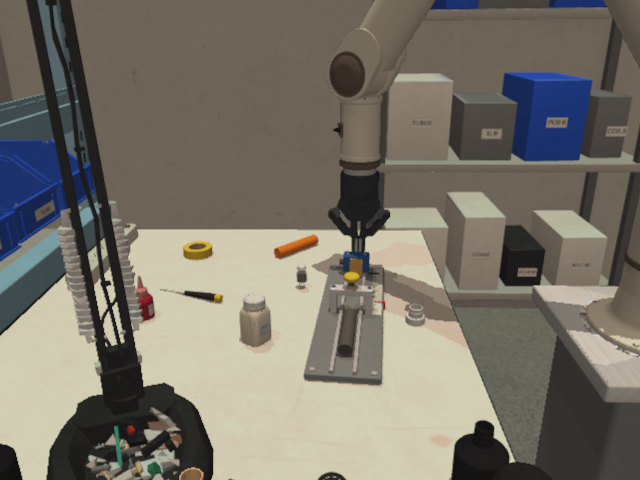

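Tool is behind the stop (side view: fingers at (357,243) aligned with the blue stop at (355,262)); mark visible at (203,262) in the crop. Advancing.

>>> drive_tool([
  {"tx":0.01,"ty":0.003,"tz":-0.003,"wx":0,"wy":0,"wz":0,"grip":1},
  {"tx":0.006,"ty":0,"tz":0,"wx":0,"wy":0,"wz":0,"grip":1},
  {"tx":0.003,"ty":0,"tz":0,"wx":0,"wy":0,"wz":0,"grip":1},
  {"tx":0,"ty":0,"tz":0,"wx":0,"wy":0,"wz":0,"grip":1},
  {"tx":0,"ty":0,"tz":0,"wx":0,"wy":0,"wz":0,"grip":1},
])

```text
time: 5.02
position: [0.4875, -0.2192, 0.0335]
orientation: [2.313, 2.125, 0.001]
wrist_force: [-0.2, 0.2, -0.3]
opening: -0.0001
```

```bash
python3 -c "
from h import *
st()"
```

```text
t 5.02 tcp [ 0.4875 -0.2192  0.0335] jig [ 0.0029 -0.1941] z 0.0335 F [-0.19  0.16 -0.3 ] open -0.0001
toolx [ 0.085  0.996 -0.   ] tooly [ 0.996 -0.085  0.001] toolz [ 0.001 -0.    -1.   ]
```

>>> drive_tool([
  {"tx":0.004,"ty":-0.003,"tz":0.002,"wx":0,"wy":0,"wz":0,"grip":1},
  {"tx":0.004,"ty":0,"tz":0.001,"wx":0,"wy":0,"wz":0,"grip":1},
  {"tx":0.004,"ty":0,"tz":0,"wx":0,"wy":0,"wz":0,"grip":1},
  {"tx":0.004,"ty":0,"tz":0,"wx":0,"wy":0,"wz":0,"grip":1},
  {"tx":0.004,"ty":0,"tz":0,"wx":0,"wy":0,"wz":0,"grip":1},
  {"tx":0,"ty":0,"tz":0,"wx":0,"wy":0,"wz":0,"grip":1},
  {"tx":0,"ty":0,"tz":0,"wx":0,"wy":0,"wz":0,"grip":1},
])

```text
time: 5.6
position: [0.4848, -0.202, 0.0295]
orientation: [2.316, 2.12, -0.004]
wrist_force: [-1.6, -6.0, -2.6]
opening: -0.0005
```

```bash
cat >> h.py <<'E'
def look(tag):
    st()
    p,d=save('top','top%s.png'%tag)
    cv2.imwrite('pics/t%sc.png'%tag,cv2.resize(p[265:315,255:365,::-1],None,fx=7,fy=7,interpolation=cv2.INTER_CUBIC))
E
python3 -c "
from h import *
look('2')"
```

```text
t 5.6 tcp [ 0.4848 -0.202   0.0295] jig [-0.0013 -0.1773] z 0.0295 F [-1.62 -5.96 -2.6 ] open -0.0005
toolx [ 0.088  0.996 -0.003] tooly [ 0.996 -0.088 -0.   ] toolz [-0.001 -0.003 -1.   ]
```

View pics/t2c.png

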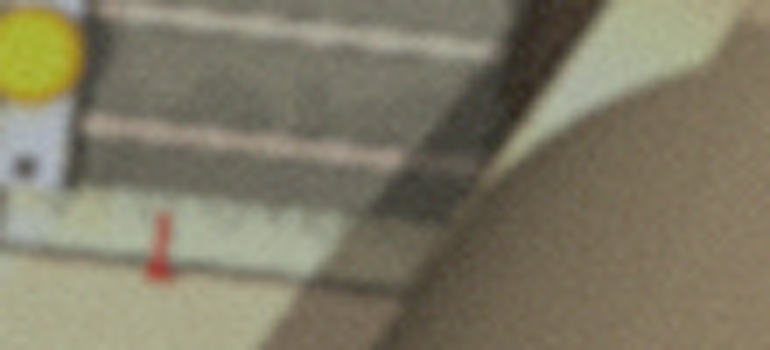

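>>> drive_tool([
  {"tx":0.006,"ty":0,"tz":0,"wx":0,"wy":0,"wz":0,"grip":1},
  {"tx":0.006,"ty":0,"tz":0,"wx":0,"wy":0,"wz":0,"grip":1},
  {"tx":0.006,"ty":0,"tz":0,"wx":0,"wy":0,"wz":0,"grip":1},
  {"tx":0.006,"ty":0,"tz":0,"wx":0,"wy":0,"wz":0,"grip":1},
  {"tx":0.006,"ty":0,"tz":0,"wx":0,"wy":0,"wz":0,"grip":1},
  {"tx":0.006,"ty":0,"tz":0,"wx":0,"wy":0,"wz":0,"grip":1},
  {"tx":0.006,"ty":0,"tz":0,"wx":0,"wy":0,"wz":0,"grip":1},
  {"tx":0.006,"ty":0,"tz":0,"wx":0,"wy":0,"wz":0,"grip":1},
  {"tx":0.006,"ty":0,"tz":0,"wx":0,"wy":0,"wz":0,"grip":1},
  {"tx":0,"ty":0,"tz":0,"wx":0,"wy":0,"wz":0,"grip":1},
  {"tx":0,"ty":0,"tz":0,"wx":0,"wy":0,"wz":0,"grip":1},
])

```text
time: 6.57
position: [0.4896, -0.1482, 0.0295]
orientation: [2.316, 2.12, -0.004]
wrist_force: [-0.4, -6.5, -2.0]
opening: 0.0
```

```bash
python3 -c "
from h import *
st()
save('top','top3.png');save('side','side3.png')
p=np.load('pics/side3_rgb.npy')[:,:,::-1]
cv2.imwrite('pics/s3c.png',cv2.resize(p[200:330,290:430],None,fx=4.6,fy=4.6,interpolation=cv2.INTER_CUBIC))"
```

```text
t 6.57 tcp [ 0.4896 -0.1482  0.0295] jig [-0.0012 -0.1232] z 0.0295 F [-0.45 -6.54 -2.02] open 0.0
toolx [ 0.088  0.996 -0.003] tooly [ 0.996 -0.088 -0.   ] toolz [-0.    -0.003 -1.   ]
```

View pics/s3c.png

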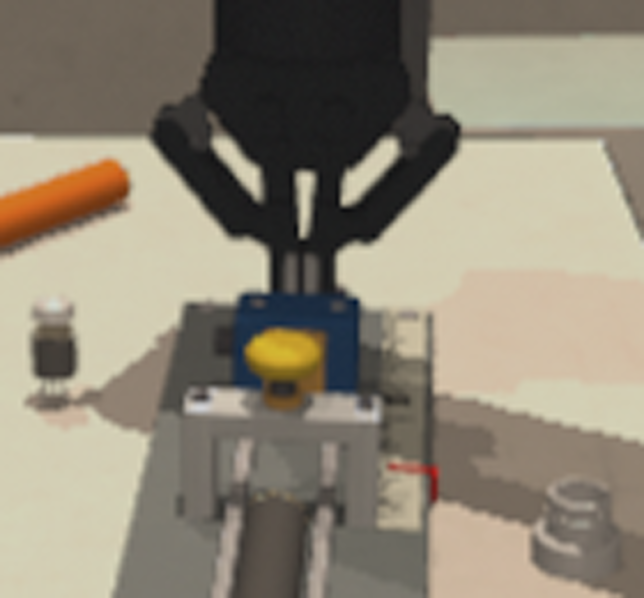

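The side crop shows the stop pushed part way, pointer at (395,400), mark at (412,470). I'll back off to let the top camera see.

>>> drive_tool([
  {"tx":-0.02,"ty":0,"tz":0,"wx":0,"wy":0,"wz":0,"grip":1},
  {"tx":-0.025,"ty":0,"tz":0,"wx":0,"wy":0,"wz":0,"grip":1},
  {"tx":0,"ty":0,"tz":0,"wx":0,"wy":0,"wz":0,"grip":1},
  {"tx":0,"ty":0,"tz":0,"wx":0,"wy":0,"wz":0,"grip":1},
])

```text
time: 7.0
position: [0.486, -0.1921, 0.0298]
orientation: [2.318, 2.12, -0.001]
wrist_force: [-0.3, 0.3, 0.6]
opening: -0.0001
```

```bash
python3 -c "
from h import *
look('4')"
```

```text
t 7.0 tcp [ 0.486  -0.1921  0.0298] jig [-0.0009 -0.1673] z 0.0298 F [-0.31  0.28  0.62] open -0.0001
toolx [ 0.089  0.996 -0.001] tooly [ 0.996 -0.089 -0.   ] toolz [-0.    -0.001 -1.   ]
```

View pics/t4c.png

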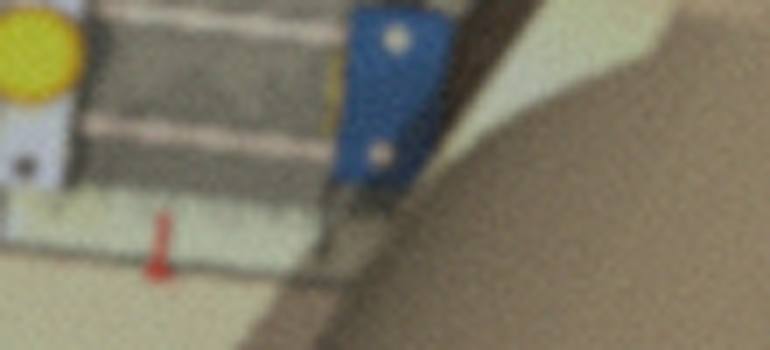

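```bash
cat >> h.py <<'E'
def meas(f):
    # print profiles along jig-y for lines at jig x between -.044 and -.037 on scale
    p=np.load(f).astype(np.float32)
    ys=np.arange(-.16,-.0,.0005); acc={}
    for jx in np.arange(-.045,-.0375,.001):
        W=[proj('top',np.r_[JO+JR@[jx,y],.0155]) for y in ys]
        m=np.array(W,np.float32)
        s=cv2.remap(p,m[:,:1],m[:,1:],cv2.INTER_LINEAR)[:,0]; acc.setdefault('a',[]).append(s)
    a=np.mean(acc['a'],0)
    return ys,a
E
python3 - <<'E'
from h import *
np.set_printoptions(precision=1,suppress=True,linewidth=150)
for f in('pics/top0_rgb.npy','pics/top4_rgb.npy'):
    ys,a=meas(f); red=a[:,0]-a[:,1]; k=np.argmax(red); w=np.clip(red-red[k]*.4,0,None)*(abs(ys-ys[k])<.006); print(f,'mark',(w*ys).sum()/w.sum()*1000)
    g=a.mean(1); 
    for lo,hi in[(-.15,-.125),(-.1,-.07)]:
        i=(ys>lo)&(ys<hi); print(np.c_[ys[i]*1000,g[i]][::2].T)
E
```

```text
pics/top0_rgb.npy mark -34.59160095595315
[[-149.5 -148.5 -147.5 -146.5 -145.5 -144.5 -143.5 -142.5 -141.5 -140.5 -139.5 -138.5 -137.5 -136.5 -135.5 -134.5 -133.5 -132.5 -131.5 -130.5 -129.5
  -128.5 -127.5 -126.5 -125.5]
 [ 162.3  164.1  164.8  165.3  164.6  163.5  160.2  155.3  143.   130.2  126.2  125.4  134.1  144.8  153.9  161.9  164.7  166.   164.3  161.8  160.4
   159.5  161.3  163.4  164.5]]
[[-100.   -99.   -98.   -97.   -96.   -95.   -94.   -93.   -92.   -91.   -90.   -89.   -88.   -87.   -86.   -85.   -84.   -83.   -82.   -81.   -80.
   -79.   -78.   -77.   -76.   -75.   -74.   -73.   -72.   -71. ]
 [ 161.8  163.2  163.7  164.   164.1  163.3  163.1  164.3  164.9  164.5  164.   163.5  163.3  163.8  164.5  165.1  164.6  163.7  162.1  159.7  158.3
   157.6  158.6  160.   159.8  160.2  161.8  164.   164.9  164.7]]Traceback (most recent call last):
  File "<stdin>", line 4, in <module>
  File "h.py", line 36, in meas
    W=[proj('top',np.r_[JO+JR@[jx,y],.0155]) for y in ys]
       ~~~~^^^^^^^^^^^^^^^^^^^^^^^^^^^^^^^^^
  File "h.py", line 12, in proj
    K,R,t=cam(n); c=K@(R@np.array(P,float)+t); return c[:2]/c[2]
          ~~~^^^
  File "h.py", line 4, in cam
    p=r.camera_params(n); K=np.array([[p['fx'],0,p['cx']],[0,p['fy'],p['cy']],[0,0,1]]);R=cv2.Rodrigues(np.array(p['rvec'],float))[0];return K,R,np.array(p['tvec'],float)
ValueError: time passes only in moves, steps and waits
```

```bash
sed -i 's/^def cam(n):/from functools import lru_cache\n@lru_cache(None)\ndef cam(n):/' h.py
cat >> h.py <<'E'
def an(f,lo,hi):
    ys,a=meas(f); red=a[:,0]-a[:,1]; k=np.argmax(red); w=np.clip(red-red[k]*.4,0,None)*(abs(ys-ys[k])<.006); mk=(w*ys).sum()/w.sum()*1000
    g=a.mean(1); i=(ys>lo)&(ys<hi); y=ys[i]*1000; b=np.interp(y,[y[0],y[-1]],[g[i][0],g[i][-1]]); d=np.clip(b-g[i],0,None)
    k=np.argmin(g[i]); print(f,'mark %.2f ptr centroid %.2f min %.2f area/140 %.2f mm'%(mk,(d*y).sum()/d.sum(),y[k],d.sum()*.5/140))
    print(np.round(np.c_[y,g[i]][::2].T,0))
E
python3 - <<'E'
from h import *
np.set_printoptions(suppress=True,linewidth=150)
an('pics/top0_rgb.npy',-.147,-.131)
an('pics/top1_rgb.npy',-.147,-.131)
an('pics/top4_rgb.npy',-.092,-.065)
E
```

```text
pics/top0_rgb.npy mark -34.59 ptr centroid -139.15 min -138.50 area/140 1.53 mm
[[-146. -146. -144. -144. -142. -142. -140. -139. -138. -137. -136. -135. -134. -133. -132. -131.]
 [ 165.  165.  164.  160.  155.  143.  130.  126.  125.  134.  145.  154.  162.  165.  166.  164.]]
pics/top1_rgb.npy mark -34.66 ptr centroid -139.21 min -139.50 area/140 0.87 mm
[[-146. -146. -144. -144. -142. -142. -140. -139. -138. -137. -136. -135. -134. -133. -132. -131.]
 [ 101.  101.  101.   99.   95.   87.   80.   79.   79.   85.   92.   97.  100.  102.  105.  102.]]
pics/top4_rgb.npy mark -34.60 ptr centroid -82.02 min -81.00 area/140 1.81 mm
[[-92. -91. -90. -89. -88. -87. -86. -85. -84. -83. -82. -81. -80. -79. -78. -77. -76. -75. -74. -73. -72. -71. -70. -69. -68. -67. -66.]
 [ 98. 100. 102. 102. 102. 103. 101.  99.  95.  90.  85.  83.  90. 102. 116. 130. 140. 148. 153. 158. 161. 162. 161. 160. 160. 160. 160.]]
```

>>> drive_tool([
  {"tx":0.02,"ty":0,"tz":0,"wx":0,"wy":0,"wz":0,"grip":1},
  {"tx":0.015,"ty":0,"tz":0,"wx":0,"wy":0,"wz":0,"grip":1},
  {"tx":0.006,"ty":0,"tz":0,"wx":0,"wy":0,"wz":0,"grip":1},
  {"tx":0.006,"ty":0,"tz":0,"wx":0,"wy":0,"wz":0,"grip":1},
  {"tx":0.006,"ty":0,"tz":0,"wx":0,"wy":0,"wz":0,"grip":1},
  {"tx":0.006,"ty":0,"tz":0,"wx":0,"wy":0,"wz":0,"grip":1},
  {"tx":0.006,"ty":0,"tz":0,"wx":0,"wy":0,"wz":0,"grip":1},
  {"tx":0.006,"ty":0,"tz":0,"wx":0,"wy":0,"wz":0,"grip":1},
  {"tx":0.006,"ty":0,"tz":0,"wx":0,"wy":0,"wz":0,"grip":1},
  {"tx":0.006,"ty":0,"tz":0,"wx":0,"wy":0,"wz":0,"grip":1},
  {"tx":0,"ty":0,"tz":0,"wx":0,"wy":0,"wz":0,"grip":1},
  {"tx":0,"ty":0,"tz":0,"wx":0,"wy":0,"wz":0,"grip":1},
])

```text
time: 8.05
position: [0.4933, -0.1099, 0.0295]
orientation: [2.314, 2.121, -0.003]
wrist_force: [-0.1, -6.5, -4.1]
opening: -0.0003
```

```bash
python3 -c "
from h import *
st()"
```

```text
t 8.05 tcp [ 0.4933 -0.1099  0.0295] jig [-0.0009 -0.0848] z 0.0295 F [-0.08 -6.47 -4.14] open -0.0003
toolx [ 0.087  0.996 -0.003] tooly [ 0.996 -0.087  0.   ] toolz [ 0.    -0.003 -1.   ]
```

>>> drive_tool([
  {"tx":-0.02,"ty":0,"tz":0,"wx":0,"wy":0,"wz":0,"grip":1},
  {"tx":-0.03,"ty":0,"tz":0,"wx":0,"wy":0,"wz":0,"grip":1},
  {"tx":0,"ty":0,"tz":0,"wx":0,"wy":0,"wz":0,"grip":1},
  {"tx":0,"ty":0,"tz":0,"wx":0,"wy":0,"wz":0,"grip":1},
])

```text
time: 8.38
position: [0.4889, -0.1593, 0.0299]
orientation: [2.318, 2.12, -0.001]
wrist_force: [-0.4, 1.7, 0.8]
opening: -0.0004
```

```bash
python3 -c "
from h import *
look('5')
np.set_printoptions(suppress=True,linewidth=150)
an('pics/top5_rgb.npy',-.055,-.037)"
```

```text
t 8.38 tcp [ 0.4889 -0.1593  0.0299] jig [-0.0009 -0.1344] z 0.0299 F [-0.45  1.72  0.78] open -0.0004
toolx [ 0.089  0.996 -0.001] tooly [ 0.996 -0.089  0.   ] toolz [ 0.    -0.001 -1.   ]
pics/top5_rgb.npy mark -35.10 ptr centroid -44.38 min -42.50 area/140 1.30 mm
[[-55. -54. -53. -52. -51. -50. -49. -48. -47. -46. -45. -44. -43. -42. -41. -40. -39. -38.]
 [ 93.  93.  92.  91.  91.  90.  89.  86.  84.  84.  83.  80.  77.  78.  82.  87.  94. 100.]]
```

View pics/t5c.png

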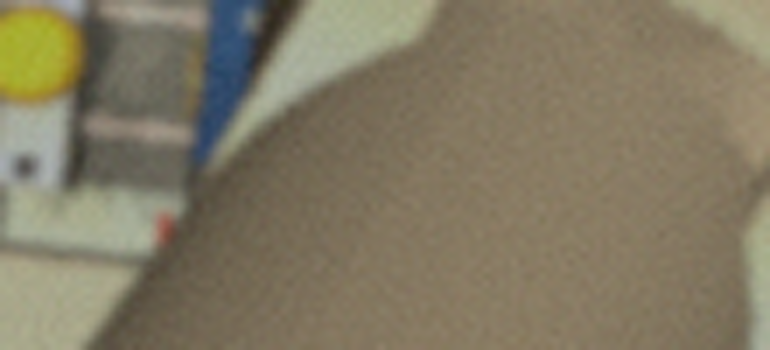

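Arm still covers the pointer (scale visible only left of x≈180 in crop). Back off more.

>>> drive_tool([
  {"tx":-0.03,"ty":0,"tz":0,"wx":0,"wy":0,"wz":0,"grip":1},
  {"tx":-0.03,"ty":0,"tz":0,"wx":0,"wy":0,"wz":0,"grip":1},
  {"tx":-0.01,"ty":0,"tz":0,"wx":0,"wy":0,"wz":0,"grip":1},
  {"tx":0,"ty":0,"tz":0,"wx":0,"wy":0,"wz":0,"grip":1},
])

```text
time: 8.77
position: [0.483, -0.2298, 0.03]
orientation: [2.317, 2.119, -0.001]
wrist_force: [0.4, -0.7, -0.2]
opening: 0.0002
```

```bash
python3 -c "
from h import *
look('6')
np.set_printoptions(suppress=True,linewidth=150)
an('pics/top6_rgb.npy',-.055,-.037)"
```

```text
t 8.77 tcp [ 0.483  -0.2298  0.03  ] jig [-0.0007 -0.2051] z 0.03 F [ 0.44 -0.73 -0.19] open 0.0002
toolx [ 0.089  0.996 -0.001] tooly [ 0.996 -0.089  0.001] toolz [ 0.    -0.001 -1.   ]
pics/top6_rgb.npy mark -34.64 ptr centroid -41.32 min -41.00 area/140 0.67 mm
[[-55. -54. -53. -52. -51. -50. -49. -48. -47. -46. -45. -44. -43. -42. -41. -40. -39. -38.]
 [161. 162. 162. 162. 163. 163. 163. 164. 166. 161. 153. 142. 129. 119. 114. 121. 132. 135.]]
```

View pics/t6c.png

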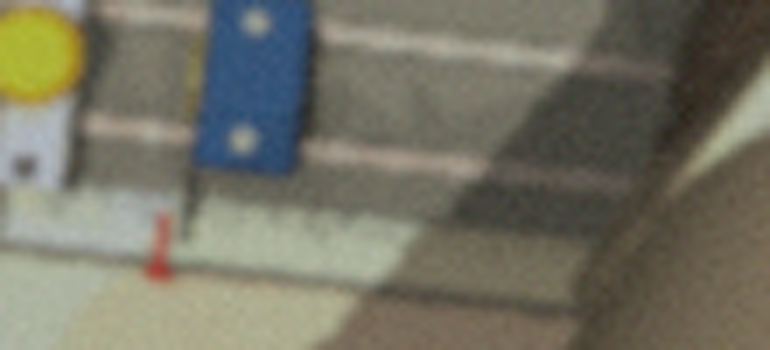

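Pointer at crop (187,225), mark at (164,225): about 5.8 mm to go. Approach to just short of contact.

>>> drive_tool([
  {"tx":0.035,"ty":0,"tz":0,"wx":0,"wy":0,"wz":0,"grip":1},
  {"tx":0.035,"ty":0,"tz":0,"wx":0,"wy":0,"wz":0,"grip":1},
  {"tx":0.025,"ty":0,"tz":0,"wx":0,"wy":0,"wz":0,"grip":1},
  {"tx":0.01,"ty":0,"tz":0,"wx":0,"wy":0,"wz":0,"grip":1},
  {"tx":0.005,"ty":0,"tz":0,"wx":0,"wy":0,"wz":0,"grip":1},
  {"tx":0.003,"ty":0,"tz":0,"wx":0,"wy":0,"wz":0,"grip":1},
  {"tx":0,"ty":0,"tz":0,"wx":0,"wy":0,"wz":0,"grip":1},
  {"tx":0,"ty":0,"tz":0,"wx":0,"wy":0,"wz":0,"grip":1},
])

```text
time: 9.48
position: [0.4929, -0.1159, 0.0299]
orientation: [2.316, 2.122, -0.001]
wrist_force: [0.0, 0.3, 0.2]
opening: 0.0001
```

```bash
python3 -c "
from h import *
st()"
```

```text
t 9.48 tcp [ 0.4929 -0.1159  0.0299] jig [-0.0007 -0.0908] z 0.0299 F [0.03 0.32 0.19] open 0.0001
toolx [ 0.087  0.996 -0.001] tooly [ 0.996 -0.087  0.   ] toolz [ 0.    -0.001 -1.   ]
```

>>> drive_tool([
  {"tx":0.004,"ty":0,"tz":0,"wx":0,"wy":0,"wz":0,"grip":1},
  {"tx":0.003,"ty":0,"tz":0,"wx":0,"wy":0,"wz":0,"grip":1},
  {"tx":0.002,"ty":0,"tz":0,"wx":0,"wy":0,"wz":0,"grip":1},
  {"tx":0,"ty":0,"tz":0,"wx":0,"wy":0,"wz":0,"grip":1},
  {"tx":0,"ty":0,"tz":0,"wx":0,"wy":0,"wz":0,"grip":1},
])

```text
time: 9.9
position: [0.4935, -0.1089, 0.0299]
orientation: [2.317, 2.119, -0.003]
wrist_force: [-0.5, -5.7, 0.4]
opening: -0.0005
```

```bash
python3 -c "
from h import *
st()"
```

```text
t 9.9 tcp [ 0.4935 -0.1089  0.0299] jig [-0.0008 -0.0838] z 0.0299 F [-0.49 -5.69  0.43] open -0.0005
toolx [ 0.089  0.996 -0.003] tooly [ 0.996 -0.089  0.001] toolz [ 0.    -0.003 -1.   ]
```

>>> drive_tool([
  {"tx":0.002,"ty":0,"tz":0,"wx":0,"wy":0,"wz":0,"grip":1},
  {"tx":0.0015,"ty":0,"tz":0,"wx":0,"wy":0,"wz":0,"grip":1},
  {"tx":0,"ty":0,"tz":0,"wx":0,"wy":0,"wz":0,"grip":1},
  {"tx":0,"ty":0,"tz":0,"wx":0,"wy":0,"wz":0,"grip":1},
])

```text
time: 10.23
position: [0.4937, -0.1064, 0.0299]
orientation: [2.317, 2.117, -0.003]
wrist_force: [-0.5, -8.5, -0.9]
opening: 0.0001
```

```bash
python3 -c "
from h import *
st()"
```

```text
t 10.23 tcp [ 0.4937 -0.1064  0.0299] jig [-0.0008 -0.0813] z 0.0299 F [-0.52 -8.47 -0.85] open 0.0001
toolx [ 0.09   0.996 -0.004] tooly [ 0.996 -0.09   0.001] toolz [ 0.    -0.004 -1.   ]
```

>>> drive_tool([
  {"tx":-0.03,"ty":0,"tz":0,"wx":0,"wy":0,"wz":0,"grip":1},
  {"tx":-0.035,"ty":0,"tz":0,"wx":0,"wy":0,"wz":0,"grip":1},
  {"tx":-0.035,"ty":0,"tz":0,"wx":0,"wy":0,"wz":0,"grip":1},
  {"tx":-0.02,"ty":0,"tz":0,"wx":0,"wy":0,"wz":0,"grip":1},
  {"tx":0,"ty":0,"tz":0,"wx":0,"wy":0,"wz":0,"grip":1},
])

```text
time: 10.65
position: [0.4824, -0.2291, 0.0303]
orientation: [2.322, 2.111, -0.003]
wrist_force: [-0.3, 0.4, 0.6]
opening: -0.0002
```

```bash
python3 -c "
from h import *
look('7')
np.set_printoptions(suppress=True,linewidth=150)
an('pics/top7_rgb.npy',-.055,-.03)"
```

```text
t 10.65 tcp [ 0.4824 -0.2291  0.0303] jig [-0.0013 -0.2045] z 0.0303 F [-0.31  0.41  0.61] open -0.0002
toolx [ 0.095  0.995 -0.004] tooly [ 0.996 -0.095  0.001] toolz [ 0.001 -0.004 -1.   ]
pics/top7_rgb.npy mark -35.22 ptr centroid -36.69 min -37.00 area/140 2.76 mm
[[-55. -54. -53. -52. -51. -50. -49. -48. -47. -46. -45. -44. -43. -42. -41. -40. -39. -38. -37. -36. -35. -34. -33. -32. -31.]
 [160. 160. 162. 164. 164. 163. 163. 164. 167. 167. 166. 166. 166. 159. 149. 133. 116. 103.  94.  99. 110. 126. 141. 151. 159.]]
```

View pics/t7c.png

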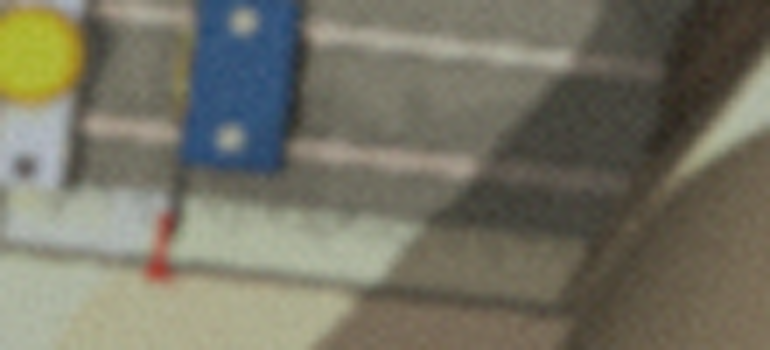

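Pointer now just right of the mark (crop x≈175 vs 165): about 2.3 mm short. One more small tap of about 1.7 mm.

>>> drive_tool([
  {"tx":0.035,"ty":0,"tz":0,"wx":0,"wy":0,"wz":0,"grip":1},
  {"tx":0.035,"ty":0,"tz":0,"wx":0,"wy":0,"wz":0,"grip":1},
  {"tx":0.025,"ty":0,"tz":0,"wx":0,"wy":0,"wz":0,"grip":1},
  {"tx":0.012,"ty":0,"tz":0,"wx":0,"wy":0,"wz":0,"grip":1},
  {"tx":0.007,"ty":0,"tz":0,"wx":0,"wy":0,"wz":0,"grip":1},
  {"tx":0.004,"ty":0,"tz":0,"wx":0,"wy":0,"wz":0,"grip":1},
  {"tx":0.003,"ty":0,"tz":0,"wx":0,"wy":0,"wz":0,"grip":1},
  {"tx":0.002,"ty":0,"tz":0,"wx":0,"wy":0,"wz":0,"grip":1},
  {"tx":0,"ty":0,"tz":0,"wx":0,"wy":0,"wz":0,"grip":1},
  {"tx":0,"ty":0,"tz":0,"wx":0,"wy":0,"wz":0,"grip":1},
])

```text
time: 11.53
position: [0.4935, -0.1035, 0.0296]
orientation: [2.317, 2.118, -0.004]
wrist_force: [-0.6, -6.5, -3.2]
opening: -0.0002
```

```bash
python3 -c "
from h import *
st()"
```

```text
t 11.53 tcp [ 0.4935 -0.1035  0.0296] jig [-0.0012 -0.0784] z 0.0296 F [-0.62 -6.47 -3.18] open -0.0002
toolx [ 0.09   0.996 -0.004] tooly [ 0.996 -0.09  -0.   ] toolz [-0.    -0.004 -1.   ]
```

>>> drive_tool([
  {"tx":-0.03,"ty":0,"tz":0,"wx":0,"wy":0,"wz":0,"grip":1},
  {"tx":-0.035,"ty":0,"tz":-0.02,"wx":0,"wy":0,"wz":0,"grip":1},
  {"tx":-0.03,"ty":0,"tz":-0.025,"wx":0,"wy":0,"wz":0,"grip":1},
  {"tx":-0.025,"ty":0,"tz":-0.025,"wx":0,"wy":0,"wz":0,"grip":1},
  {"tx":0,"ty":0,"tz":-0.02,"wx":0,"wy":0,"wz":0,"grip":1},
  {"tx":0,"ty":0,"tz":0,"wx":0,"wy":0,"wz":0,"grip":1},
])

```text
time: 12.03
position: [0.4857, -0.224, 0.124]
orientation: [2.316, 2.111, 0.004]
wrist_force: [0.8, 0.7, 0.5]
opening: 0.0001
```

```bash
python3 -c "
from h import *
look('8')
save('side','side8.png')
p=np.load('pics/side8_rgb.npy')[:,:,::-1]
cv2.imwrite('pics/s8c.png',cv2.resize(p[240:320,310:420],None,fx=7,fy=7,interpolation=cv2.INTER_CUBIC))
np.set_printoptions(suppress=True,linewidth=150)
an('pics/top8_rgb.npy',-.055,-.025)
# blue edge
D=[]
for f in '0','6','7','8':
    p=np.load('pics/top%s_rgb.npy'%f).astype(np.float32)
    ys=np.arange(-.2,-.01,.0005);B=[]
    for jx in np.arange(-.014,.0,.002):
        m=np.array([proj('top',np.r_[JO+JR@[jx,y],.053]) for y in ys],np.float32); B.append(cv2.remap(p,m[:,:1],m[:,1:],cv2.INTER_LINEAR)[:,0])
    a=np.mean(B,0); b=a[:,2]-a[:,0]; 
    t=(b.max()+0)/2; i=np.where(b>t)[0]; print(f,'blue',ys[i[0]]*1000,ys[i[-1]]*1000)
"
```

```text
t 12.03 tcp [ 0.4857 -0.224   0.124 ] jig [ 0.0015 -0.1991] z 0.124 F [0.77 0.72 0.47] open 0.0001
toolx [ 0.092  0.996 -0.003] tooly [ 0.996 -0.092  0.007] toolz [ 0.007 -0.004 -1.   ]
pics/top8_rgb.npy mark -157.63 ptr centroid -34.58 min -35.00 area/140 2.11 mm
[[-55. -54. -53. -52. -51. -50. -49. -48. -47. -46. -45. -44. -43. -42. -41. -40. -39. -38. -37. -36. -35. -34. -33. -32. -31. -30. -29. -28. -27.
  -26.]
 [161. 160. 159. 160. 162. 163. 163. 163. 163. 165. 167. 167. 167. 167. 167. 163. 158. 146. 132. 120. 110. 116. 127. 138. 149. 154. 158. 161. 164.
  164.]]
0 blue -167.49999999999997 -141.99999999999997
6 blue -69.9999999999999 -44.99999999999987
7 blue -66.99999999999989 -41.49999999999987
8 blue -63.99999999999989 -38.499999999999865
```

View pics/t8c.png

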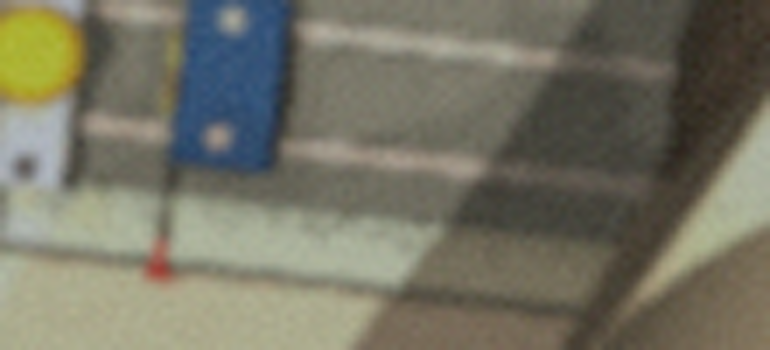

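View pics/s8c.png

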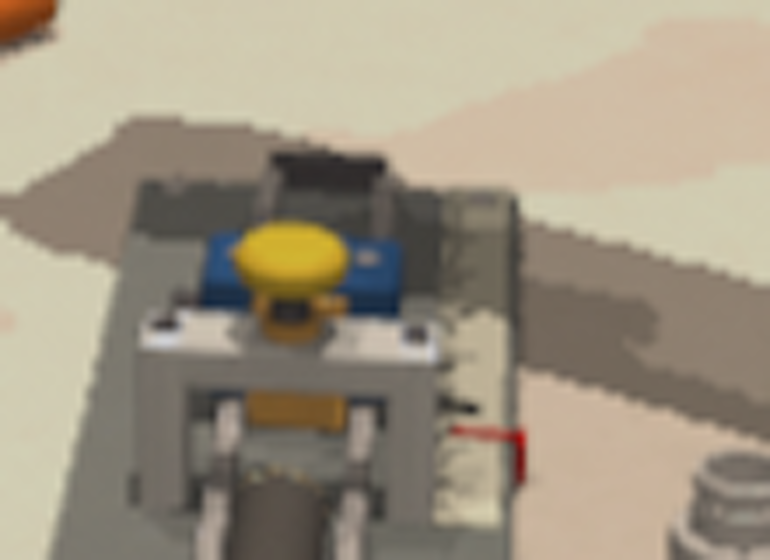

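Pointer now overlies the red mark in the top view (crop x≈165 both); side view's offset (rows 407 vs 433) matches the pointer's height above the scale. Stop is set within about 0.5 mm. Now over to the sleeve's far end.

>>> drive_tool([
  {"tx":0,"ty":0,"tz":-0.02,"wx":0,"wy":0,"wz":0,"grip":1},
  {"tx":0.035,"ty":0,"tz":0,"wx":0,"wy":0,"wz":0,"grip":1},
  {"tx":0.035,"ty":0,"tz":0,"wx":0,"wy":0,"wz":0,"grip":1},
  {"tx":0.035,"ty":0,"tz":0,"wx":0,"wy":0,"wz":0,"grip":1},
  {"tx":0.035,"ty":0,"tz":0,"wx":0,"wy":0,"wz":0,"grip":1},
  {"tx":0.035,"ty":0,"tz":0,"wx":0,"wy":0,"wz":0,"grip":1},
  {"tx":0.035,"ty":0,"tz":0,"wx":0,"wy":0,"wz":0,"grip":1},
  {"tx":0.035,"ty":0,"tz":0,"wx":0,"wy":0,"wz":0,"grip":1},
  {"tx":0.035,"ty":0,"tz":0,"wx":0,"wy":0,"wz":0,"grip":1},
  {"tx":0.035,"ty":0,"tz":0,"wx":0,"wy":0,"wz":0,"grip":1},
  {"tx":0.035,"ty":0,"tz":0,"wx":0,"wy":0,"wz":0,"grip":1},
  {"tx":0.035,"ty":0,"tz":0,"wx":0,"wy":0,"wz":0,"grip":1},
])

```text
time: 13.13
position: [0.5155, 0.1667, 0.1382]
orientation: [-2.313, -2.124, 0.004]
wrist_force: [1.0, -0.2, -0.5]
opening: -0.0002
```

>>> drive_tool([
  {"tx":0,"ty":0,"tz":0,"wx":0,"wy":0,"wz":0,"grip":1},
  {"tx":0,"ty":0,"tz":0,"wx":0,"wy":0,"wz":0,"grip":1},
])

```text
time: 13.3
position: [0.5154, 0.1679, 0.1381]
orientation: [-2.307, -2.13, 0.003]
wrist_force: [0.0, -0.5, -0.6]
opening: -0.0
```

```bash
python3 -c "
from h import *
go(0,.187,.026)"
```

```text
t 13.3 tcp [0.5154 0.1679 0.1381] jig [-0.003   0.1939] z 0.1381 F [ 0.02 -0.5  -0.57] open -0.0
toolx [ 0.08   0.997 -0.   ] tooly [ 0.997 -0.08  -0.003] toolz [-0.003 -0.    -1.   ]
tool shift [-0.0069  0.0033  0.1121]
```

>>> drive_tool([
  {"tx":-0.006,"ty":0.003,"tz":0.025,"wx":0,"wy":0,"wz":0.4,"grip":1},
  {"tx":0,"ty":0,"tz":0.03,"wx":0,"wy":0,"wz":0,"grip":1},
  {"tx":0,"ty":0,"tz":0.03,"wx":0,"wy":0,"wz":0,"grip":1},
  {"tx":0,"ty":0,"tz":0.018,"wx":0,"wy":0,"wz":0,"grip":1},
  {"tx":0,"ty":0,"tz":0.006,"wx":0,"wy":0,"wz":0,"grip":1},
  {"tx":0,"ty":0,"tz":0,"wx":0,"wy":0,"wz":0,"grip":1},
  {"tx":0,"ty":0,"tz":0,"wx":0,"wy":0,"wz":0,"grip":1},
])

```text
time: 13.88
position: [0.5196, 0.1574, 0.0308]
orientation: [2.324, 2.114, -0.001]
wrist_force: [-0.6, -0.8, -0.2]
opening: 0.0004
```

```bash
python3 -c "
from h import *
go(0,.091,.026)
p,d=save('top','top9.png');save('side','side9.png')
cv2.imwrite('pics/t9c.png',cv2.resize(p[230:320,130:330,::-1],None,fx=4,fy=4,interpolation=cv2.INTER_CUBIC))
q=np.load('pics/side9_rgb.npy')[:,:,::-1]
cv2.imwrite('pics/s9c.png',cv2.resize(q[240:390,290:430],None,fx=4,fy=4,interpolation=cv2.INTER_CUBIC))"
```

```text
t 13.88 tcp [0.5196 0.1574 0.0308] jig [0.0021 0.1838] z 0.0308 F [-0.58 -0.77 -0.17] open 0.0004
toolx [ 0.094  0.996 -0.001] tooly [ 0.996 -0.094 -0.001] toolz [-0.001 -0.001 -1.   ]
tool shift [-0.0928 -0.0014  0.0049]
```

View pics/t9c.png

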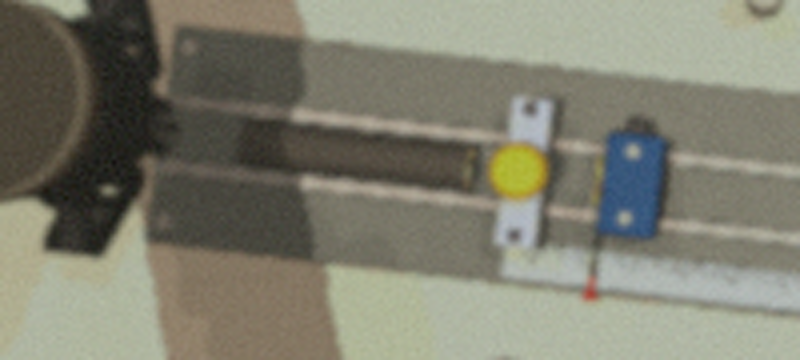

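View pics/s9c.png

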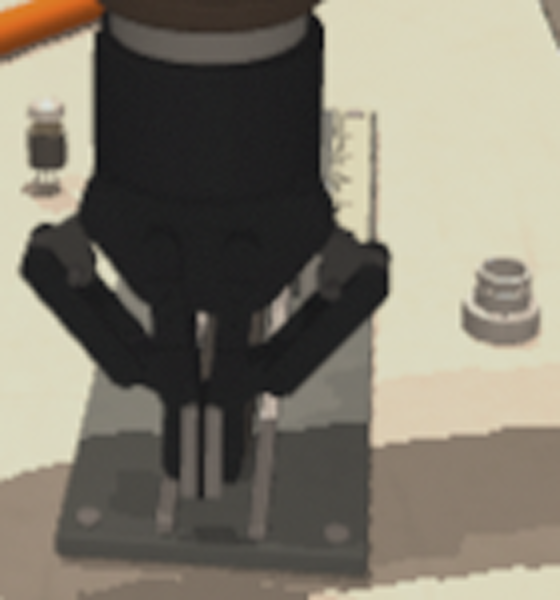

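Top view: fingers beyond the sleeve's far end, pointer still straight on the red mark at (592,290). Push the sleeve.

>>> drive_tool([
  {"tx":-0.01,"ty":-0.001,"tz":0.005,"wx":0,"wy":0,"wz":-0.4,"grip":1},
  {"tx":-0.01,"ty":0,"tz":0,"wx":0,"wy":0,"wz":0,"grip":1},
  {"tx":-0.01,"ty":0,"tz":0,"wx":0,"wy":0,"wz":0,"grip":1},
  {"tx":-0.008,"ty":0,"tz":0,"wx":0,"wy":0,"wz":0,"grip":1},
  {"tx":-0.008,"ty":0,"tz":0,"wx":0,"wy":0,"wz":0,"grip":1},
  {"tx":-0.008,"ty":0,"tz":0,"wx":0,"wy":0,"wz":0,"grip":1},
  {"tx":-0.008,"ty":0,"tz":0,"wx":0,"wy":0,"wz":0,"grip":1},
  {"tx":-0.008,"ty":0,"tz":0,"wx":0,"wy":0,"wz":0,"grip":1},
  {"tx":-0.006,"ty":0,"tz":0,"wx":0,"wy":0,"wz":0,"grip":1},
  {"tx":-0.004,"ty":0,"tz":0,"wx":0,"wy":0,"wz":0,"grip":1},
  {"tx":0,"ty":0,"tz":0,"wx":0,"wy":0,"wz":0,"grip":1},
  {"tx":0,"ty":0,"tz":0,"wx":0,"wy":0,"wz":0,"grip":1},
])

```text
time: 14.98
position: [0.5115, 0.0785, 0.0257]
orientation: [-2.315, -2.123, 0.0]
wrist_force: [-0.5, 0.6, -0.1]
opening: 0.0002
```

```bash
python3 -c "
from h import *
go(0,.091,.026)
p,d=save('top','top10.png')
cv2.imwrite('pics/t10c.png',cv2.resize(p[230:320,130:330,::-1],None,fx=4,fy=4,interpolation=cv2.INTER_CUBIC))
"
```

```text
t 14.98 tcp [0.5115 0.0785 0.0257] jig [0.0009 0.1045] z 0.0257 F [-0.51  0.61 -0.05] open 0.0002
toolx [ 0.087  0.996 -0.   ] tooly [ 0.996 -0.087 -0.   ] toolz [-0. -0. -1.]
tool shift [-0.0135 -0.0009 -0.0003]
```

View pics/t10c.png

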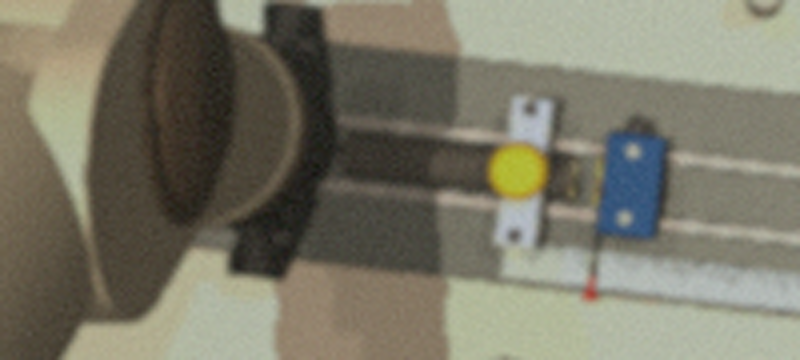

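Sleeve end at crop x≈578, brass face at ≈599: roughly 10–13 mm left.

>>> drive_tool([
  {"tx":-0.004,"ty":-0.001,"tz":0,"wx":0,"wy":0,"wz":0,"grip":1},
  {"tx":-0.003,"ty":0,"tz":0,"wx":0,"wy":0,"wz":0,"grip":1},
  {"tx":-0.002,"ty":0,"tz":0,"wx":0,"wy":0,"wz":0,"grip":1},
  {"tx":-0.001,"ty":0,"tz":0,"wx":0,"wy":0,"wz":0,"grip":1},
  {"tx":0,"ty":0,"tz":0,"wx":0,"wy":0,"wz":0,"grip":1},
  {"tx":0,"ty":0,"tz":0,"wx":0,"wy":0,"wz":0,"grip":1},
])

```text
time: 15.53
position: [0.5098, 0.0688, 0.0258]
orientation: [2.315, 2.123, -0.0]
wrist_force: [-0.1, 0.5, 0.1]
opening: -0.0001
```

```bash
python3 -c "
from h import *
go(0,.091,.026)
p,d=save('top','top11.png')
cv2.imwrite('pics/t11c.png',cv2.resize(p[250:310,230:320,::-1],None,fx=8,fy=8,interpolation=cv2.INTER_CUBIC))
"
```

```text
t 15.53 tcp [0.5098 0.0688 0.0258] jig [0.0001 0.0946] z 0.0258 F [-0.1   0.47  0.09] open -0.0001
toolx [ 0.086  0.996 -0.   ] tooly [ 0.996 -0.086 -0.   ] toolz [-0. -0. -1.]
tool shift [-0.0036 -0.0001 -0.0002]
```

View pics/t11c.png

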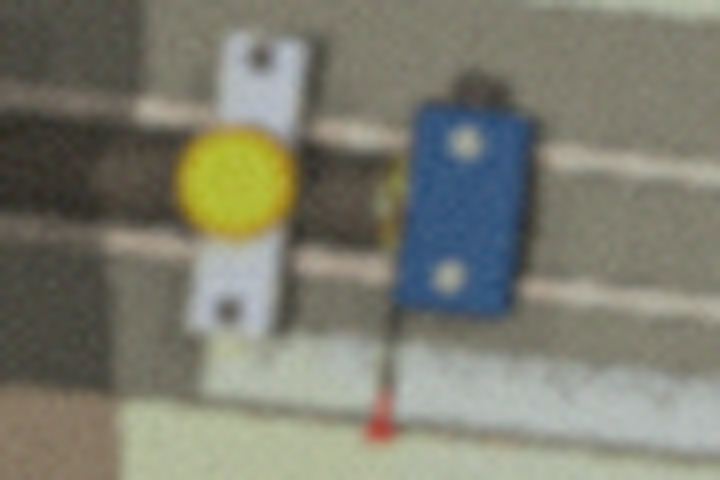

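Sleeve end at crop ≈(382,205), brass face ≈(393,200): about 3 mm left. Small steps with force check.

>>> drive_tool([
  {"tx":-0.001,"ty":0,"tz":0,"wx":0,"wy":0,"wz":0,"grip":1},
  {"tx":-0.001,"ty":0,"tz":0,"wx":0,"wy":0,"wz":0,"grip":1},
  {"tx":-0.001,"ty":0,"tz":0,"wx":0,"wy":0,"wz":0,"grip":1},
  {"tx":0,"ty":0,"tz":0,"wx":0,"wy":0,"wz":0,"grip":1},
  {"tx":0,"ty":0,"tz":0,"wx":0,"wy":0,"wz":0,"grip":1},
])

```text
time: 16.0
position: [0.5095, 0.0657, 0.0258]
orientation: [2.315, 2.123, -0.0]
wrist_force: [-1.2, 0.1, -0.1]
opening: 0.0001
```

>>> drive_tool([
  {"tx":-0.001,"ty":0,"tz":0,"wx":0,"wy":0,"wz":0,"grip":1},
  {"tx":0,"ty":0,"tz":0,"wx":0,"wy":0,"wz":0,"grip":1},
  {"tx":0,"ty":0,"tz":0,"wx":0,"wy":0,"wz":0,"grip":1},
])

```text
time: 16.25
position: [0.5096, 0.0655, 0.0259]
orientation: [-2.315, -2.124, -0.001]
wrist_force: [-0.0, 2.2, -0.1]
opening: -0.0002
```

```bash
python3 -c "
from h import *
st()"
```

```text
t 16.25 tcp [0.5096 0.0655 0.0259] jig [0.0002 0.0913] z 0.0259 F [-0.01  2.2  -0.15] open -0.0002
toolx [0.086 0.996 0.001] tooly [ 0.996 -0.086  0.   ] toolz [ 0.     0.001 -1.   ]
```

Commanded 1 mm gave only 0.2 mm with 2.2 N: sleeve is against the stop. Back off, rise, check.

>>> drive_tool([
  {"tx":0.005,"ty":0,"tz":0,"wx":0,"wy":0,"wz":0,"grip":1},
  {"tx":0.025,"ty":0,"tz":0,"wx":0,"wy":0,"wz":0,"grip":1},
  {"tx":0.02,"ty":0,"tz":-0.025,"wx":0,"wy":0,"wz":0,"grip":1},
  {"tx":0.015,"ty":0,"tz":-0.035,"wx":0,"wy":0,"wz":0,"grip":1},
  {"tx":0,"ty":0,"tz":-0.035,"wx":0,"wy":0,"wz":0,"grip":1},
  {"tx":0,"ty":0,"tz":0,"wx":0,"wy":0,"wz":0,"grip":1},
  {"tx":0,"ty":0,"tz":0,"wx":0,"wy":0,"wz":0,"grip":1},
])

```text
time: 16.83
position: [0.5168, 0.1305, 0.1231]
orientation: [2.313, 2.123, 0.007]
wrist_force: [-1.1, -0.2, 0.9]
opening: 0.0002
```

```bash
python3 -c "
from h import *
go(0,0,.11)
p,d=save('top','top12.png')
cv2.imwrite('pics/t12c.png',cv2.resize(p[250:310,230:320,::-1],None,fx=8,fy=8,interpolation=cv2.INTER_CUBIC))
m=r.mark_of('plunger_top','top'); 
for q in m[:2]: print(q, JR.T@(atz('top',q['at'],.081)[:2]-JO))
"
```

```text
t 16.83 tcp [0.5168 0.1305 0.1231] jig [0.0017 0.1568] z 0.1231 F [-1.13 -0.19  0.88] open 0.0002
toolx [0.085 0.996 0.002] tooly [ 0.996 -0.085  0.004] toolz [ 0.005  0.001 -1.   ]
tool shift [-0.1568 -0.0019  0.0128]
{'at': [259.8, 276.5], 'score': 0.67} [-0.00742087 -0.00243822]
```

View pics/t12c.png

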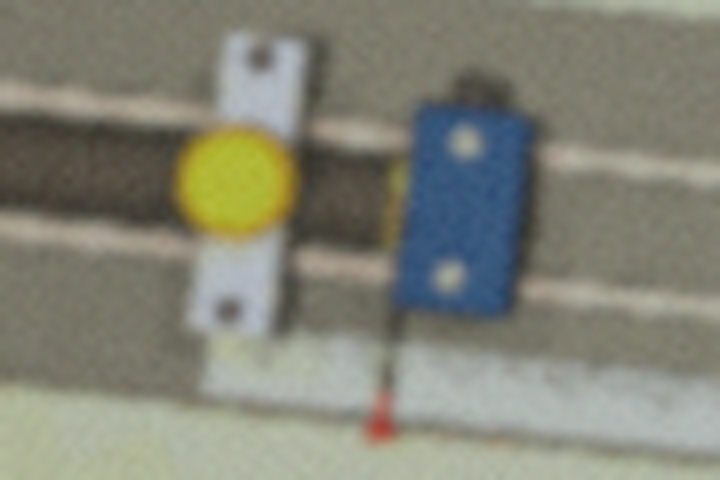

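Sleeve end meets the brass face at crop (392,200); pointer still on the mark (385,390). Network's plunger point (259.8,276.5) is off from the knob centre visible at (259.5,273); I use the visible one (jig 0,0).

>>> drive_tool([
  {"tx":-0.035,"ty":-0.002,"tz":0,"wx":0,"wy":0,"wz":0,"grip":1},
  {"tx":-0.035,"ty":0,"tz":0,"wx":0,"wy":0,"wz":0,"grip":1},
  {"tx":-0.035,"ty":0,"tz":0,"wx":0,"wy":0,"wz":0,"grip":1},
  {"tx":-0.03,"ty":0,"tz":0,"wx":0,"wy":0,"wz":0,"grip":1},
  {"tx":-0.02,"ty":0,"tz":0,"wx":0,"wy":0,"wz":0,"grip":1},
  {"tx":0,"ty":0,"tz":0,"wx":0,"wy":0,"wz":0,"grip":1},
  {"tx":0,"ty":0,"tz":0,"wx":0,"wy":0,"wz":0,"grip":1},
  {"tx":0,"ty":0,"tz":0,"wx":0,"wy":0,"wz":0,"grip":1},
])

```text
time: 17.6
position: [0.4988, -0.0242, 0.1197]
orientation: [-2.314, -2.122, 0.002]
wrist_force: [-1.4, -0.1, -0.1]
opening: 0.0001
```

```bash
python3 -c "
from h import *
go(0,0,.084)"
```

```text
t 17.6 tcp [ 0.4988 -0.0242  0.1197] jig [-0.0028  0.0011] z 0.1197 F [-1.35 -0.09 -0.14] open 0.0001
toolx [0.086 0.996 0.   ] tooly [ 0.996 -0.086 -0.002] toolz [-0.002  0.    -1.   ]
tool shift [-0.0011  0.0029  0.0357]
```

>>> drive_tool([
  {"tx":-0.001,"ty":0.002,"tz":0.015,"wx":0,"wy":0,"wz":0,"grip":1},
  {"tx":0,"ty":0,"tz":0.012,"wx":0,"wy":0,"wz":0,"grip":1},
  {"tx":0,"ty":0,"tz":0.007,"wx":0,"wy":0,"wz":0,"grip":1},
  {"tx":0,"ty":0,"tz":0,"wx":0,"wy":0,"wz":0,"grip":1},
  {"tx":0,"ty":0,"tz":0,"wx":0,"wy":0,"wz":0,"grip":1},
  {"tx":0,"ty":0,"tz":0,"wx":0,"wy":0,"wz":0,"grip":1},
])

```text
time: 18.1
position: [0.5019, -0.0252, 0.087]
orientation: [2.314, 2.125, 0.0]
wrist_force: [0.3, 0.3, 0.5]
opening: 0.0004
```

```bash
python3 -c "
from h import *
go(0,0,.071)
p,d=save('side','side13.png')
cv2.imwrite('pics/s13c.png',cv2.resize(p[200:330,290:430,::-1],None,fx=4.6,fy=4.6,interpolation=cv2.INTER_CUBIC))"
```

```text
t 18.1 tcp [ 0.5019 -0.0252  0.087 ] jig [0.0003 0.0003] z 0.087 F [0.26 0.32 0.5 ] open 0.0004
toolx [0.085 0.996 0.   ] tooly [ 0.996 -0.085  0.   ] toolz [ 0.  0. -1.]
tool shift [-0.0003 -0.0003  0.016 ]
```

View pics/s13c.png

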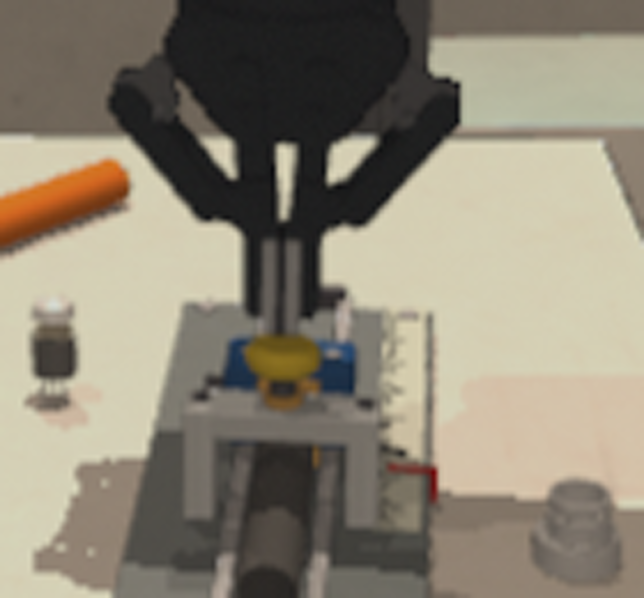

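Finger tips are centred above the yellow knob (283,345). Press.

>>> drive_tool([
  {"tx":0,"ty":0,"tz":0.004,"wx":0,"wy":0,"wz":0,"grip":1},
  {"tx":0,"ty":0,"tz":0.004,"wx":0,"wy":0,"wz":0,"grip":1},
  {"tx":0,"ty":0,"tz":0.003,"wx":0,"wy":0,"wz":0,"grip":1},
  {"tx":0,"ty":0,"tz":0.003,"wx":0,"wy":0,"wz":0,"grip":1},
  {"tx":0,"ty":0,"tz":0.002,"wx":0,"wy":0,"wz":0,"grip":1},
  {"tx":0,"ty":0,"tz":0,"wx":0,"wy":0,"wz":0,"grip":1},
  {"tx":0,"ty":0,"tz":0,"wx":0,"wy":0,"wz":0,"grip":1},
])

```text
time: 18.73
position: [0.5025, -0.0257, 0.0726]
orientation: [2.315, 2.123, 0.003]
wrist_force: [-3.8, 0.7, 20.9]
opening: 0.0001
```

```bash
python3 -c "
from h import *
st()"
```

```text
t 18.73 tcp [ 0.5025 -0.0257  0.0726] jig [ 0.001  -0.0001] z 0.0726 F [-3.79  0.69 20.87] open 0.0001
toolx [0.086 0.996 0.001] tooly [ 0.996 -0.086  0.001] toolz [ 0.002  0.001 -1.   ]
```

8.4 mm travel and 21 N: the pin is firmly on the sleeve. Hold briefly, then lift straight up and clear.

>>> drive_tool([
  {"tx":0,"ty":0,"tz":0,"wx":0,"wy":0,"wz":0,"grip":1},
  {"tx":0,"ty":0,"tz":0,"wx":0,"wy":0,"wz":0,"grip":1},
  {"tx":0,"ty":0,"tz":-0.006,"wx":0,"wy":0,"wz":0,"grip":1},
  {"tx":0,"ty":0,"tz":-0.01,"wx":0,"wy":0,"wz":0,"grip":1},
  {"tx":0,"ty":0,"tz":-0.025,"wx":0,"wy":0,"wz":0,"grip":1},
  {"tx":0,"ty":0,"tz":-0.03,"wx":0,"wy":0,"wz":0,"grip":1},
  {"tx":0.03,"ty":0,"tz":-0.02,"wx":0,"wy":0,"wz":0,"grip":1},
  {"tx":0.035,"ty":0,"tz":0,"wx":0,"wy":0,"wz":0,"grip":1},
  {"tx":0.035,"ty":0,"tz":0,"wx":0,"wy":0,"wz":0,"grip":1},
  {"tx":0.035,"ty":0,"tz":0,"wx":0,"wy":0,"wz":0,"grip":1},
  {"tx":0.03,"ty":0,"tz":0,"wx":0,"wy":0,"wz":0,"grip":1},
  {"tx":0,"ty":0,"tz":0,"wx":0,"wy":0,"wz":0,"grip":1},
])

```text
time: 19.73
position: [0.5152, 0.1468, 0.1619]
orientation: [-2.303, -2.132, -0.004]
wrist_force: [1.1, -0.3, -0.2]
opening: 0.0005
```

>>> drive_tool([
  {"tx":0,"ty":0,"tz":0,"wx":0,"wy":0,"wz":0,"grip":1},
  {"tx":0,"ty":0,"tz":0,"wx":0,"wy":0,"wz":0,"grip":1},
])

```text
time: 19.9
position: [0.5153, 0.1377, 0.1615]
orientation: [2.315, 2.123, -0.002]
wrist_force: [-0.1, 0.1, -0.1]
opening: -0.0001
```

```bash
python3 -c "
from h import *
st()
p,d=save('top','top14.png')
cv2.imwrite('pics/t14c.png',cv2.resize(p[250:310,230:320,::-1],None,fx=8,fy=8,interpolation=cv2.INTER_CUBIC))
print('knob z',dep('top',(259,272),d)); print('knob z before',dep('top',(259,272),np.load('pics/top0.npy')))
p,d=save('side','side14.png')
"
```

```text
t 19.9 tcp [0.5153 0.1377 0.1615] jig [-0.0004  0.1638] z 0.1615 F [-0.07  0.05 -0.1 ] open -0.0001
toolx [ 0.086  0.996 -0.001] tooly [ 0.996 -0.086 -0.001] toolz [-0.001 -0.001 -1.   ]
knob z [ 0.50207123 -0.02581191  0.08346853]
knob z before [ 0.50216985 -0.02537588  0.08007221]
```

View pics/t14c.png

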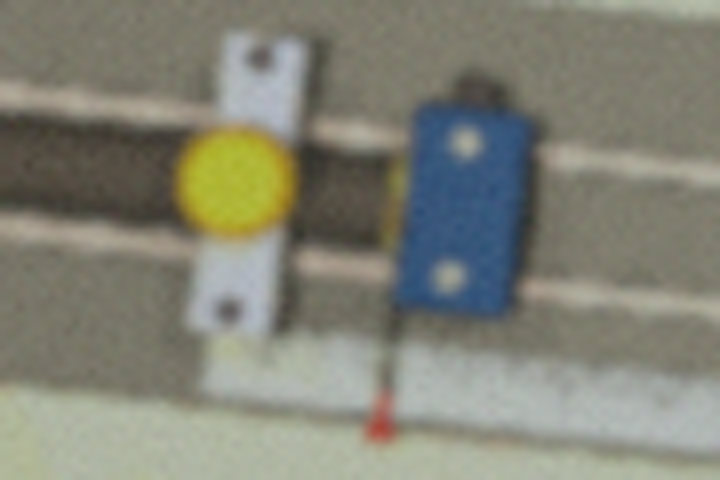

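View pics/side14.png

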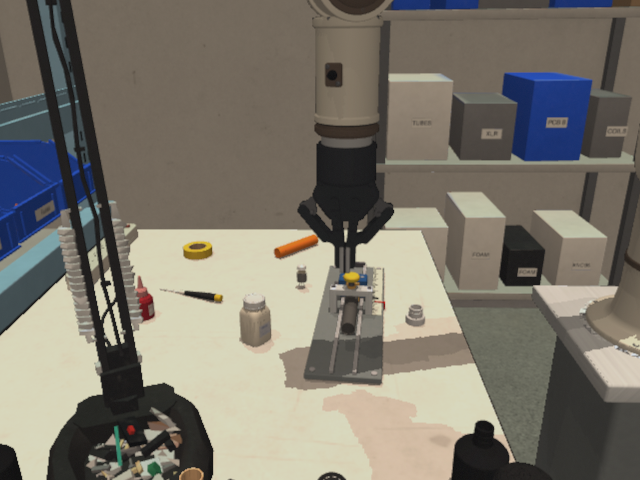

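Pointer on the mark (385,390), sleeve end at the brass face (392,200), knob up, bystanders at their original pixels, arm clear. Handing in.

```bash
python3 -c "
from h import *
print(r.finish_job())"
```

```text
the job is handed in; nothing more can be done
None
```

The job is done and handed in at about 20 s of the 72 s. No verdict was reported, so the results below come from my own checks.

- **Stop:** I pushed it about 103.5 mm in two long pushes and then small taps, backing off after each to look. The last top picture shows the pointer on the red mark, within about 0.5 mm.
- **Sleeve:** I slid it along the channel until a 1 mm command moved it only 0.2 mm at 2.2 N, so it is against the stop. The stop did not visibly move.
- **Plunger:** I pressed it 8.4 mm at about 21 N, so the pin was on the sleeve. I then lifted off, and the final top-camera depth reads the knob at about 83 mm, so it is up again.
- **Bystanders:** the chrome mount, vacuum tube and jar look unmoved in the last side picture, and the arm is clear with no force on it.

**Checks that disagreed:**
- The network's second reading of the plunger top was about 7 mm off in x, so I used the knob centre seen in the picture.
- In the side view the pointer looked offset from the mark. That fits its height above the scale, and the top view shows them aligned.
- By tool position the sleeve end came out about 1.6 mm farther out than predicted. I went by the force and the picture, which both show contact.

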